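# Sweep the game cubes home into their tin

## Robot

A 6-joint arm with a two-finger parallel gripper is mounted at the origin on the work surface. World frame = base frame: x ahead of the robot, y to its left, z up, the work surface at z = 0. Lengths are in mm, angles in rad, forces in N, time in s.
With the tool pointing down it reaches from about 225 to 875 mm from the base axis. Payload 3.4 kg.
Tool frame: the origin (TCP) lies between the finger pads; the fingertips stand 14 mm ahead of it and the grasp point (between the pads) lies 5 mm behind it; z points along the fingers, y is the line along which they close (so a half turn about z gives the same grasp; the last joint's range is limited). The gripper opens to 85 mm and grips with 20 to 120 N. Pads are 22 mm wide; open, the fingers measure 114 mm over their backs; the gripper's body (76 mm by 85 mm) begins 54 mm behind the grasp point. The pads swing forward as they close: fully open they stand 13 mm farther back than shut.
Start: joints at [1.16, 0.276, 1.505, -0, 1.361, -0.121], TCP at [164.328, 551.051, 245.328] pointing down, gripper open.
Joint ranges: [-2.89, 2.89], [-0.75, 2.08], [0.22, 2.7], [-1.18, 4.32], [0.11, 2.71], [-2.7, 2.7]. Speed limits (rad/s): [2.57, 2.57, 3.14, 3.14, 3.14, 3.14].

## Interface

Orientations are given as a unit quaternion [x, y, z, w].
In Python, from plant import sense, eyes, order gives the robot as it stands.
- The arm moves only by the shell command python3 -m inch 'ROWS'. ROWS is a JSON object of lists of equal length, an entry for each row: "hand": the gripper's target within -1 to 1 (shut at 1, half-way at 0, fully open at -1); "offset": the shift along the tool's x, y, z in units of 30 mm (1.0 is 30 mm), a list of three; "twist": the turn, a rotation vector about the tool's x, y, z in units of 5 degrees (1.0 is 5 degrees), a list of three. A call has 1 to 10 rows; each row is the pose to reach, as a shift and turn from the pose commanded when the call began, along the tool's axes at that moment; what a row does not reach only later rows make up. A row lasts 1/10 s, in which the tool goes at most 50 mm and 8.59 degrees, less where a joint would pass 70% of its speed; a pose out of reach is approached as far as the arm can. A call with a gripper value outside its range is refused whole. The fingers move at their own pace and stop on an object; the grip force is fixed at half the most. Time passes only in rows, so rows that repeat a pose let the fingers close. It gives the time, the measured TCP pose, the force, the opening and the grip force at its end, in the units of the state.
- sense(): the state, without advancing time (a new reading comes with each control period).
- eyes.capture(name): name is "side" or "top"; returns a dict with "pixels" (400x640x3 uint8, red, green, blue), "depth" (400x640 float32, mm along the optical axis (not along the pixel's ray), 0 where there is no reading), "fx", "fy", "cx", "cy" (pixels), "k1" (the pictures are not rectified: a ray, as slopes to the right and down, at radius r is drawn at 1 + k1 r^2 times it, then the intrinsics apply), "pose" (4x4, takes a point from camera to world coordinates). Camera axes: x right, y down, z forward; pixel columns grow to the right and rows downward; lengths in mm; the calibration is good to about 2 mm. A picture is of the moment at which its call begins.
- order.sign_off(): hands the job in; it is judged then, once.
The state is a dict: "t": time; "q": joint angles; "qd": joint speeds; "effort": joint torques, N m; "tcp_pos": TCP position; "ee_rot": TCP orientation; "contact_force": force on the tool from outside, world axes, zero at the start; "moment": the same for the moment, N m; "grip_width": finger opening in mm; "finger_force": force on a finger pad.
Only numpy, scipy, OpenCV 4.12 (cv2) and the standard library are available. Lean on these libraries where they do the work, as an engineer would, in place of code of your own. Each camera call takes 0.05 s, during which the arm holds its last target. There are 200 camera calls.

## Task

Using the wooden sweeper, not the fingers, sweep the four green cubes off the shelf through the open front of the aluminium tin, then press the pile firmly against the tin's blue divider for a moment, without ramming it. Leave all the cubes wholly inside the tin and stand the sweeper upright on the shelf in front of the tin's mouth, clear of it. Leave the dice cup, marble jar and timer where they are.

Things in the scene. Friction and masses are not known exactly. Their poses are not given: they have to be found in the camera images.
- tin: Grey aluminium tin fixed to the shelf, open on top and at its front; inside 158 wide, 165 long, walls 42 high, 4 thick, floor level with the shelf. Origin: middle of the mouth at shelf height; x points into the tin, z up. A blue full-width divider, 36 high, that stays put, has its face 80 to 120 mm behind the mouth: where differs each time and is not measured; feel for it or see it.
- sweeper: Wooden hand sweeper standing upright on the shelf: head 130 mm long (its y axis), 34 mm thick (its x axis), 26 mm high, flat on both long faces; from its middle a square handle of 22 x 22 mm stands straight up to 130 mm above the underside. Origin: centre of the head's underside; z points up the handle. About 180 g.
- cube1: Green wooden cube number 1, 25 mm on each edge, about 15 g, lying loose in front of the tin's mouth. Origin: centre of the face that is underneath at the start (12.5 mm below the cube's centre).
- cube2: Green wooden cube number 2, 25 mm on each edge, about 15 g, lying loose in front of the tin's mouth. Origin: centre of the face that is underneath at the start (12.5 mm below the cube's centre).
- cube3: Green wooden cube number 3, 25 mm on each edge, about 15 g, lying loose in front of the tin's mouth. Origin: centre of the face that is underneath at the start (12.5 mm below the cube's centre).
- cube4: Green wooden cube number 4, 25 mm on each edge, about 15 g, lying loose in front of the tin's mouth. Origin: centre of the face that is underneath at the start (12.5 mm below the cube's centre).
- dice_cup: Black plastic dice cup, 72 mm across, 85 mm high, standing loose. Origin: centre of its underside. Bystander.
- marble_jar: Closed glass marble jar with red screw cap, 76 mm across, 100 mm high, standing loose. Origin: centre of its underside. Bystander.
- timer: Yellow silicone game timer, 62 x 62 mm, 42 mm high with its switch, lying loose. Origin: centre of its underside. Bystander.
Things that resemble listed ones, but are neither listed nor needed, are in the scene too. Of the things shaped like the tin, the grey one is meant.

How it is judged:
By the outcome, as a careful person would: the job done as asked, in the order asked, and still so for the second after the job is handed in, with the robot touching nothing.
It also fails if it takes over 48 s, if anything falls off the work surface, if the arm or the gripper's body presses on something with over 40 N, if the wrist force passes 120 N, or if a joint passes its speed limit or range.

## Working session

There is one attempt and no reset: what is moved stays moved. The work goes in short steps, Python scripts to look and compute and a shell command to move; the robot and the scene stay as the last step left them, time stands still between calls to the robot, and variables do not carry over. Pictures are saved under pics/ and viewed, at most 10 in all, crops included, and the job is handed in when it is done.

```bash
mkdir -p pics; ls
cat > h.py <<'E'
import numpy as np, cv2
from plant import sense, eyes, order
def cap(n,save=None):
    c=eyes.capture(n)
    if save: cv2.imwrite('pics/'+save,cv2.cvtColor(c['pixels'],cv2.COLOR_RGB2BGR))
    np.savez('/tmp/'+n+'.npz',**c)
    return c
def load(n): return dict(np.load('/tmp/'+n+'.npz'))
def slopes(c,u,v):
    K=np.array([[c['fx'],0,c['cx']],[0,c['fy'],c['cy']],[0,0,1]],float)
    # drawn = (1+k1 r^2)*ray : OpenCV radial model
    return cv2.undistortPoints(np.array([[[u,v]]],float),K,np.array([float(c['k1']),0,0,0]))[0,0]
def onplane(c,u,v,z):
    s=slopes(c,u,v);P=c['pose'];d=P[:3,:3]@[s[0],s[1],1];o=P[:3,3]
    return o+d*(z-o[2])/d[2]
def bydepth(c,u,v):
    s=slopes(c,u,v);d=float(c['depth'][int(v),int(u)]);P=c['pose']
    return P[:3,:3]@[s[0]*d,s[1]*d,d]+P[:3,3]
E
python3 - <<'E'
from h import *
np.set_printoptions(precision=2,suppress=True)
for n in('top','side'):
    c=cap(n,n+'0.png');print(n,c['pose'],c['fx'],c['cx'],c['cy'],c['k1'])
print(sense())
E
```

```text
pics
top [[  -0.03   -0.98    0.19  367.43]
 [  -1.      0.03   -0.02  -55.27]
 [   0.02   -0.19   -0.98 1135.26]
 [   0.      0.      0.      1.  ]] 506.718867043011 324.79330257583894 194.28829881546835 -0.13673548142046146
side [[ -0.93  -0.28   0.25 367.96]
 [ -0.37   0.69  -0.62 492.95]
 [  0.    -0.67  -0.74 718.7 ]
 [  0.     0.     0.     1.  ]] 520.593353025167 319.2265363102992 202.45586121375175 -0.0908349129022571
{'t': 0.1, 'q': array([ 1.16,  0.28,  1.51, -0.  ,  1.36, -0.12]), 'qd': array([-0., -0., -0.,  0., -0., -0.]), 'effort': array([  0.  , -41.77, -24.64,   0.  ,   0.01,   0.  ]), 'tcp_pos': array([164.15, 550.61, 244.51]), 'ee_rot': array([ 0.14,  0.99, -0.  , -0.  ]), 'contact_force': array([ 1.1 , -0.13, -0.34]), 'moment': array([-0.05, -0.02,  0.03]), 'finger_force': 0.0, 'grip_width': 85.32464708036512}
```

View pics/top0.png

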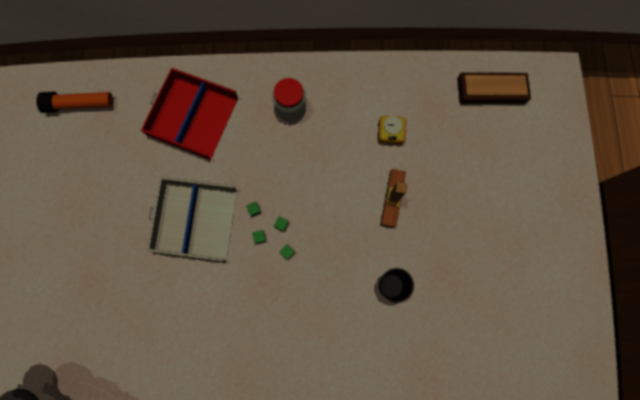

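View pics/side0.png

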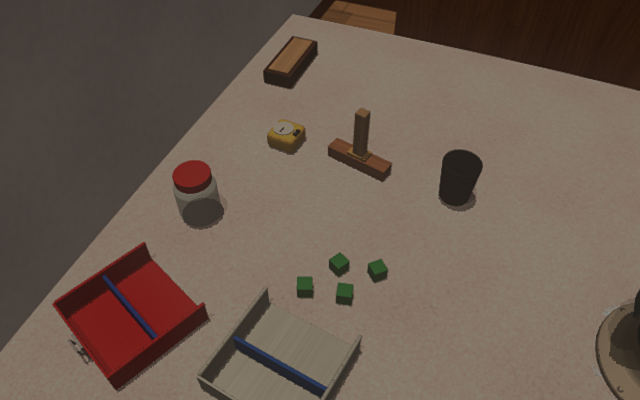

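Top view: the grey tin is at (195,220) with its mouth on the right, near x≈232; the red tin at (190,113) is a decoy. The cubes are at (253,209), (282,224), (259,237) and (287,252). The sweeper, with its handle, is at (395,198). Also visible are the timer (392,129), cup (395,285) and jar (290,98).

Could be mistaken:
- **Sweeper:** T-shaped with handle (395,198), or wooden block brush with no handle (495,88). I choose (395,198).
- **Tin:** grey (195,220) or red (190,113). I choose grey.
- The orange torch (80,101) is irrelevant.

Run:
```python
from h import *
np.set_printoptions(precision=1,suppress=True)
c=load('top');im=c['pixels'];hsv=cv2.cvtColor(im,cv2.COLOR_RGB2HSV)
g=cv2.inRange(hsv,(45,80,30),(80,255,255))
for k in cv2.findContours(g,0,2)[0]:
    if cv2.contourArea(k)>30:
        (u,v),s,a=cv2.minAreaRect(k);print('cube',u,v,s,onplane(c,u,v,22),bydepth(c,u,v))
b=cv2.inRange(hsv,(100,120,30),(130,255,255))
for k in cv2.findContours(b,0,2)[0]:
    if cv2.contourArea(k)>60:
        p=cv2.boxPoints(cv2.minAreaRect(k));print('blue',[onplane(c,*q,36)[:2] for q in p])
for n,box in(('wood',(375,160,415,235)),):
    m=np.zeros(g.shape,np.uint8);x0,y0,x1,y1=box
    m[y0:y1,x0:x1]=cv2.inRange(hsv,(3,90,40),(20,255,255))[y0:y1,x0:x1]
    ys,xs=np.nonzero(m);P=np.array([bydepth(c,u,v) for u,v in zip(xs,ys)])
    hd=P[(P[:,2]>20)&(P[:,2]<32)];hn=P[P[:,2]>122]
    print(len(P),len(hd),len(hn))
    if len(hd)>5:
        r=cv2.minAreaRect(hd[:,:2].astype(np.float32));print('head',r,cv2.boxPoints(r))
    if len(hn)>3: print('handle',hn.mean(0),np.ptp(hn,0),cv2.minAreaRect(hn[:,:2].astype(np.float32)))
for t,(u,v,z) in dict(jar=(289,90,100),timer=(393,127,42),cup=(395,285,85),).items(): print(t,onplane(c,u,v,z))
big=cv2.resize(im[150:300,130:430],None,fx=2.6,fy=2.6,interpolation=cv2.INTER_CUBIC)
cv2.imwrite('pics/crop0.png',cv2.convertScaleAbs(big[:,:,::-1],alpha=1.5))
```

```text
cube 287.0000305175781 251.50003051757812 (10.606600761413574, 10.606600761413574) [461.4   3.6  22. ] [461.2   3.5  24.8]
cube 258.5 236.5 (11.0, 11.0) [496.1  65.9  22. ] [495.9  65.7  24.5]
cube 280.8999938964844 223.7000274658203 (11.180338859558105, 11.180339813232422) [523.3  16.1  22. ] [523.1  15.9  23.8]
cube 253.20001220703125 208.4000244140625 (11.627553939819336, 10.733125686645508) [559.3  77.3  22. ] [558.4  76.7  27.3]
blue [array([467. , 231.8]), array([614. , 210.3]), array([612.8, 204.1]), array([465.9, 225.7])]
blue [array([719.8, 253.2]), array([859.1, 198. ]), array([855.9, 191.6]), array([716.8, 246.9])]
889 604 123
head ((575.7039184570312, -236.40646362304688), (34.70824432373047, 130.85458374023438), 76.5787124633789) [[ 508.  -238.1]
 [ 635.3 -268.5]
 [ 643.4 -234.7]
 [ 516.1 -204.3]]
handle [ 565.1 -227.   179.1] [ 220.3  191.6 1011.1] ((472.1991271972656, -154.6493682861328), (26.306230545043945, 287.60205078125), 51.7386589050293)
jar [805.8 -10.1 100. ]
timer [ 735.1 -242.7   42. ]
cup [ 380.4 -220.4   85. ]
```

View pics/crop0.png

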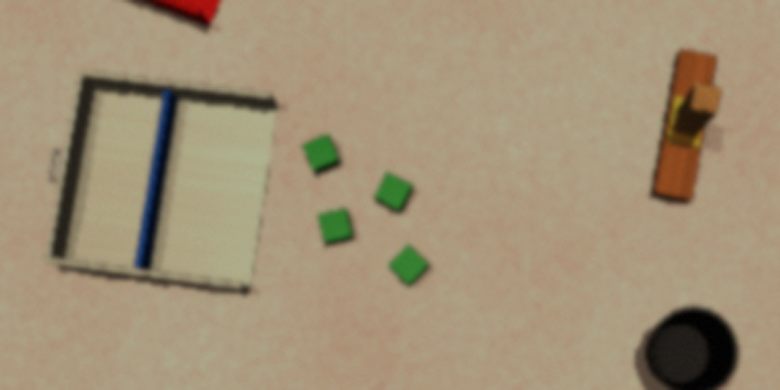

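The crop confirms the choice: the grey tin with its blue divider and mouth facing the cubes, and the T-shaped sweeper with its handle.

Run:
```python
from h import *
np.set_printoptions(precision=1,suppress=True)
c=load('top');im=c['pixels'];hsv=cv2.cvtColor(im,cv2.COLOR_RGB2HSV)
cr={k:onplane(c,*p,42)[:2] for k,p in dict(fR=(235.8,189.6),fL=(226.2,261.5),bR=(162.7,180),bL=(151.2,250.8)).items()}
print(cr,'w',np.linalg.norm(cr['fR']-cr['fL']),np.linalg.norm(cr['bR']-cr['bL']),'len',np.linalg.norm(cr['fR']-cr['bR']),np.linalg.norm(cr['fL']-cr['bL']))
for a,b in(('fR','fL'),('bR','bL')): 
    d=cr[a]-cr[b];print('ang from width',np.degrees(np.arctan2(d[1],d[0]))+90)
for a,b in(('fR','bR'),('fL','bL')): 
    d=cr[b]-cr[a];print('ang from len',np.degrees(np.arctan2(d[1],d[0])))
M=(cr['fR']+cr['fL'])/2
th=np.radians(81.7);X=np.array([np.cos(th),np.sin(th)]);Y=np.array([-X[1],X[0]])
for n,p in dict(c1=(461.4,3.6),c2=(496,66),c3=(523,16),c4=(559,77),divfront=(539.3,215),swp=(575.7,-236.4)).items():
    d=np.array(p)-M;print(n,d@X,d@Y)
# handle top: pixels with z 122..135
m=np.zeros((400,640),np.uint8);m[160:235,375:415]=1
P=np.array([bydepth(c,u,v) for v,u in zip(*np.nonzero(m))])
h=P[(P[:,2]>120)&(P[:,2]<140)];print('M',M,'handle',len(h),h.mean(0),np.ptp(h,0))
s=sense()
from scipy.spatial.transform import Rotation as R
A=R.from_quat(s['ee_rot']).as_matrix();print(A)
t=np.array([h[:,0].mean(),h[:,1].mean(),180]);print('toolshift/30',A.T@(t-s['tcp_pos'])/30)
```

```text
{'fR': array([598.9, 113.3]), 'fL': array([441.5, 134. ]), 'bR': array([625.3, 277.9]), 'bL': array([467.9, 299.1])} w 158.82448520522138 158.83722557183776 len 166.7039099760394 167.23195884875153
ang from width 82.5248294913444
ang from width 82.33415465168164
ang from len 80.90330452785543
ang from len 80.91249126629378
c1 -127.27074467729604 40.844265394272306
c2 -60.52961088475867 15.614500034946666
c3 -106.10828291118086 -18.320506319964167
c4 -40.55038654193869 -45.1377064653877
divfront 93.16035518985991 -5.722892682594666
swp -348.2570202794375 -106.90402053654454
M [520.2 123.6] handle 124 [ 574.8 -235.6  129.7] [24.5 22.8 14.4]
[[-1.   0.3 -0. ]
 [ 0.3  1.  -0. ]
 [ 0.  -0.  -1. ]]
toolshift/30 [-20.6 -21.2   2.2]
```

```bash
python3 -m inch '{"hand":[-1,-1,-1,-1,-1,-1,-1,-1,-1,-1],"offset":[[-20.6,-21.2,2.2],[-20.6,-21.2,2.2],[-20.6,-21.2,2.2],[-20.6,-21.2,2.2],[-20.6,-21.2,2.2],[-20.6,-21.2,2.2],[-20.6,-21.2,2.2],[-20.6,-21.2,2.2],[-20.6,-21.2,2.2],[-20.6,-21.2,2.2]],"twist":[[0,0,0],[0,0,0],[0,0,0],[0,0,0],[0,0,0],[0,0,0],[0,0,0],[0,0,0],[0,0,0],[0,0,0]]}'
cat >> h.py <<'E'
from scipy.spatial.transform import Rotation as R
def shift(t,ang=None):
    s=sense();A=R.from_quat(s['ee_rot']).as_matrix()
    cur=np.degrees(np.arctan2(A[1,1],A[0,1]))
    print('tcp',s['tcp_pos'].round(1),'t',s['t'],'yangle',cur.round(2),'tilt',A[2,2].round(4),'F',np.round(s['contact_force'],1),'w',round(s['grip_width'],1))
    print('offset',(A.T@(np.array(t)-s['tcp_pos'])/30).round(2),'twistz',None if ang is None else round((cur-ang)/5,2))
E
python3 - <<'E'
from h import *
shift([575,-236,180],76.6)
c=load('top');np.set_printoptions(precision=1,suppress=True)
m=np.zeros((400,640),np.uint8);m[170:270,140:245]=1
P=np.array([bydepth(c,u,v) for v,u in zip(*np.nonzero(m))])
w=P[(P[:,2]>33)&(P[:,2]<48)];r=cv2.minAreaRect(w[:,:2].astype(np.float32));print(len(w),r,cv2.boxPoints(r))
w2=w[:,:2]; th=np.radians(81.7);X=np.array([np.cos(th),np.sin(th)]);Y=np.array([-X[1],X[0]])
d=w2-[520.2,123.6];a=d@X;b=d@Y
print('y hist',np.histogram(b,np.arange(-100,101,5)));print('x range',np.percentile(a,[0,1,2,98,99,100]))
E
```

```text
t: 1.1
tcp_pos: [395.4, 107.1, 208.0]
ee_rot: [0.144, 0.99, 0.0, 0.0]
contact_force: [1.2, 0.5, 0.3]
grip_width: 85.3
finger_force: 0.0
tcp [395.4 107.1 208. ] t 1.1 yangle 73.39 tilt -1.0 F [1.2 0.5 0.3] w 85.3
offset [-9.01 -9.25  0.93] twistz -0.64
883 ((539.1074829101562, 218.95828247070312), (182.3191680908203, 168.89100646972656), 81.4078369140625) [[442.  141.4]
 [609.  116.2]
 [636.2 296.5]
 [469.2 321.7]]
y hist (array([  0,   0, 110, 114,  10,  13,  13,  14,  13,  13,  15,  16,  13,
        14,  15,  12,  20,  22,  24,  24,  23,  19,  14,  15,  16,  13,
        16,  14,  14,  13,  11,  15,  13,  14,  73, 125,   0,   0,   0,
         0]), array([-100,  -95,  -90,  -85,  -80,  -75,  -70,  -65,  -60,  -55,  -50,
        -45,  -40,  -35,  -30,  -25,  -20,  -15,  -10,   -5,    0,    5,
         10,   15,   20,   25,   30,   35,   40,   45,   50,   55,   60,
         65,   70,   75,   80,   85,   90,   95,  100]))
x range [  5.5   8.9  12.4 184.6 186.2 188.3]
```

```bash
python3 -m inch '{"hand":[-1,-1,-1,-1,-1,-1,-1,-1,-1,-1],"offset":[[-9,-9.25,0.93],[-9,-9.25,0.93],[-9,-9.25,0.93],[-9,-9.25,0.93],[-9,-9.25,0.93],[-9,-9.25,0.93],[-9,-9.25,0.93],[-9,-9.25,0.93],[-9,-9.25,0.93],[-9,-9.25,0.93]],"twist":[[0,0,-0.64],[0,0,-0.64],[0,0,-0.64],[0,0,-0.64],[0,0,-0.64],[0,0,-0.64],[0,0,-0.64],[0,0,-0.64],[0,0,-0.64],[0,0,-0.64]]}'
python3 - <<'E'
from h import *
shift([575,-236,85],76.6)
E
```

```text
t: 2.1
tcp_pos: [574.1, -234.4, 179.1]
ee_rot: [0.117, 0.993, 0.001, -0.001]
contact_force: [-0.7, 1.0, 0.3]
grip_width: 86.1
finger_force: 0.0
tcp [ 574.1 -234.4  179.1] t 2.1 yangle 76.51 tilt -1.0 F [-0.7  1.   0.3] w 86.1
offset [-0.05 -0.05  3.14] twistz -0.02
```

```bash
python3 -m inch '{"hand":[-1,-1,-1,-1,-1,-1],"offset":[[-0.03,-0.03,0.8],[-0.03,-0.03,1.8],[-0.03,-0.03,2.7],[-0.03,-0.03,3.1],[-0.03,-0.03,3.1],[-0.03,-0.03,3.1]],"twist":[[0,0,0],[0,0,0],[0,0,0],[0,0,0],[0,0,0],[0,0,0]]}'
python3 -m inch '{"hand":[-0.5,0,0.5,1,1,1,1,1,1,1],"offset":[[0,0,0],[0,0,0],[0,0,0],[0,0,0],[0,0,0],[0,0,0],[0,0,0],[0,0,0],[0,0,0],[0,0,0]],"twist":[[0,0,0],[0,0,0],[0,0,0],[0,0,0],[0,0,0],[0,0,0],[0,0,0],[0,0,0],[0,0,0],[0,0,0]]}'
python3 - <<'E'
from h import *
cap('side','side1.png')
th=np.radians(81.5);M=np.array([524.5,125]);X=np.array([np.cos(th),np.sin(th)])
p=M-190*X
z=sense()['tcp_pos'][2]+3
shift([*p,z],81.5)
E
```

```text
t: 2.7
tcp_pos: [575.7, -234.7, 88.3]
ee_rot: [0.116, 0.993, -0.0, 0.001]
contact_force: [0.2, 0.3, 0.1]
grip_width: 85.1
finger_force: 0.0
t: 3.7
tcp_pos: [575.4, -235.3, 87.7]
ee_rot: [0.117, 0.993, -0.0, 0.0]
contact_force: [-1.7, -0.2, 5.9]
grip_width: 21.4
finger_force: 62.5
tcp [ 575.4 -235.3   87.7] t 3.75 yangle 76.6 tilt -1.0 F [-0.  -1.   5.9] w 21.2
offset [ 3.89  4.98 -0.1 ] twistz -0.98
```

View pics/side1.png

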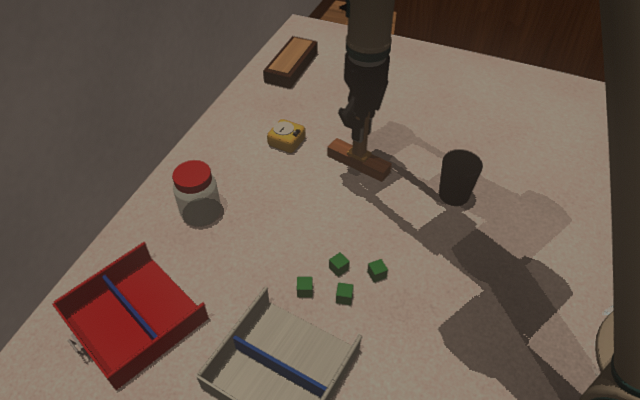

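The gripper has closed on the handle at (362,130), and the sweeper head (358,158) is upright. The bystanders haven't moved. Next I lift slightly and go to the start of the sweep.

```bash
python3 -m inch '{"hand":[1,1,1,1,1,1,1,1,1,1],"offset":[[0,0,-0.2],[0,0,-0.33],[0.5,0.7,-0.33],[1.1,1.5,-0.33],[1.9,2.4,-0.33],[2.6,3.3,-0.33],[3.2,4.1,-0.33],[3.7,4.7,-0.33],[3.89,4.98,-0.33],[3.89,4.98,-0.33]],"twist":[[0,0,0],[0,0,0],[0,0,-0.2],[0,0,-0.4],[0,0,-0.6],[0,0,-0.8],[0,0,-0.98],[0,0,-0.98],[0,0,-0.98],[0,0,-0.98]]}'
python3 - <<'E'
from h import *
np.set_printoptions(precision=1,suppress=True)
c=cap('top','top1.png')
th=np.radians(81.5);M=np.array([524.5,125]);X=np.array([np.cos(th),np.sin(th)])
shift([*(M-190*X),90],81.5)
u0=310;m=np.zeros((400,640),np.uint8);m[165:290,298:345]=1
im=c['pixels'];hsv=cv2.cvtColor(im,cv2.COLOR_RGB2HSV)
m&=cv2.inRange(hsv,(3,110,30),(14,255,255))//255
P=np.array([bydepth(c,u,v) for v,u in zip(*np.nonzero(m))])
z=P[(P[:,2]>20)&(P[:,2]<55)];print(len(P),len(z),np.median(z[:,2]),cv2.minAreaRect(z[:,:2].astype(np.float32)))
E
```

```text
t: 4.75
tcp_pos: [495.8, -61.8, 97.1]
ee_rot: [0.073, 0.997, 0.0, -0.0]
contact_force: [-0.7, 0.3, -2.6]
grip_width: 21.6
finger_force: 61.7
tcp [496.9 -62.8  97.3] t 4.8 yangle 81.56 tilt -1.0 F [-0.1  0.1 -1.5] w 21.2
offset [ 0.  -0.   0.2] twistz 0.01
330 310 36.13700414469258 ((454.4753112792969, -54.35369110107422), (33.98331069946289, 45.16659927368164), 81.99805450439453)
```

View pics/top1.png

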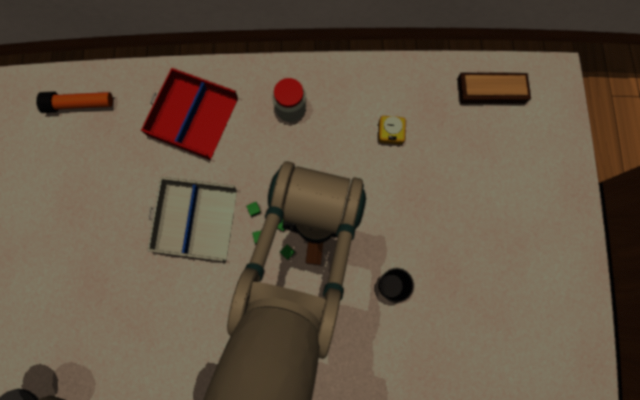

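The top view shows the sweeper under the arm at (315,252), before the cubes. Its height and lateral position match what I measured. Next I lower it and sweep gently.

```bash
python3 -m inch '{"hand":[1,1,1,1,1,1,1,1,1,1],"offset":[[0,0,0.15],[0,0,0.26],[0,0.2,0.26],[0,0.5,0.26],[0,0.8,0.26],[0,1.1,0.26],[0,1.4,0.26],[0,1.7,0.26],[0,2,0.26],[0,2.3,0.26]],"twist":[[0,0,0],[0,0,0],[0,0,0],[0,0,0],[0,0,0],[0,0,0],[0,0,0],[0,0,0],[0,0,0],[0,0,0]]}'
python3 - <<'E'
from h import *
cap('side')
th=np.radians(81.5);M=np.array([524.5,125]);X=np.array([np.cos(th),np.sin(th)])
shift([*(M-30*X),89.2],81.5)
E
python3 -m inch '{"hand":[1,1,1,1,1,1,1,1,1,1],"offset":[[0,0.3,0],[0,0.6,0],[0,0.9,0],[0,1.2,0],[0,1.5,0],[0,1.8,0],[0,2.1,0],[0,2.4,0],[0,2.7,0],[0,2.7,0]],"twist":[[0,0,0],[0,0,0],[0,0,0],[0,0,0],[0,0,0],[0,0,0],[0,0,0],[0,0,0],[0,0,0],[0,0,0]]}'
python3 - <<'E'
from h import *
cap('side','side2.png')
th=np.radians(81.5);M=np.array([524.5,125]);X=np.array([np.cos(th),np.sin(th)])
shift([*(M+30*X),89.2],81.5)
E
```

```text
t: 5.8
tcp_pos: [506.7, 6.4, 89.4]
ee_rot: [0.074, 0.997, 0.0, 0.0]
contact_force: [-0.4, -0.5, -0.9]
grip_width: 21.6
finger_force: 61.8
tcp [506.8   7.6  89.5] t 5.85 yangle 81.52 tilt -1.0 F [ 1.4  2.  -1.8] w 21.3
offset [-0.    2.96  0.01] twistz 0.0
t: 6.85
tcp_pos: [518.8, 86.9, 89.4]
ee_rot: [0.074, 0.997, 0.0, 0.0]
contact_force: [-0.4, -0.0, -2.6]
grip_width: 21.1
finger_force: 61.8
tcp [518.6  86.3  89.4] t 6.9 yangle 81.56 tilt -1.0 F [-0.3  0.6 -2.3] w 21.3
offset [-0.    2.3   0.01] twistz 0.01
```

View pics/side2.png

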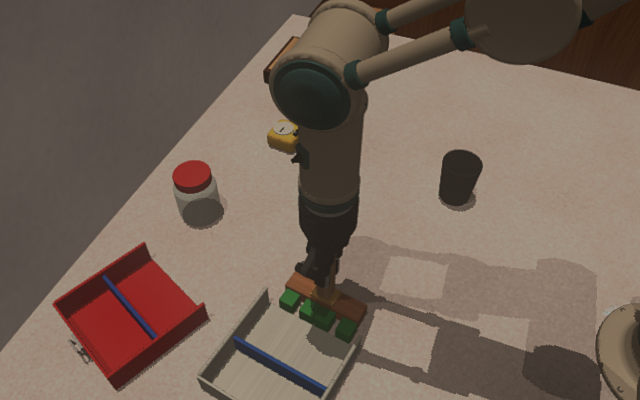

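The side view shows the four cubes against the head at (290,298), (317,315; two together) and (347,328). The tin's near wall ends at (360,338). I'll check the cubes' clearance from the walls.

Run:
```python
from h import *
np.set_printoptions(precision=1,suppress=True)
c=load('side');im=c['pixels'];hsv=cv2.cvtColor(im,cv2.COLOR_RGB2HSV)
th=np.radians(81.5);M=np.array([524.5,125]);X=np.array([np.cos(th),np.sin(th)]);Y=np.array([-X[1],X[0]])
f=lambda p:np.array([(p[:2]-M)@X,(p[:2]-M)@Y])
g=cv2.inRange(hsv,(45,80,20),(80,255,255))
P=np.array([bydepth(c,u,v) for v,u in zip(*np.nonzero(g))]);P=P[(P[:,2]>21)&(P[:,2]<29)]
T=np.array([f(p) for p in P]);print('green tops min/max',np.percentile(T,[1,99],axis=0))
for v in (-1,0,1):
    m=(T[:,1]>v*30-15)&(T[:,1]<v*30+15)
m=np.zeros((400,640),np.uint8);m[280:400,195:370]=1
P=np.array([bydepth(c,u,v) for v,u in zip(*np.nonzero(m))]);P=P[(P[:,2]>36)&(P[:,2]<48)]
T=np.array([f(p) for p in P]);T=T[(abs(T[:,1])>70)&(abs(T[:,1])<95)&(T[:,0]>-20)]
for s in(-1,1):
    w=T[np.sign(T[:,1])==s];print('wall',s,np.percentile(w,[2,50,98],axis=0),len(w))
b=cv2.inRange(hsv,(100,120,30),(130,255,255));b[:,:225]=0
P=np.array([bydepth(c,u,v) for v,u in zip(*np.nonzero(b))]);T=np.array([f(p) for p in P[(P[:,2]>33)&(P[:,2]<39)]]);print('div top',np.percentile(T,[2,50,98],axis=0))
T=np.array([f(p) for p in P[(P[:,2]>8)&(P[:,2]<28)]]);print('div face',np.percentile(T,[2,50,98],axis=0) if len(T) else 0)
```

```text
green tops min/max [[-18.5 -58.5]
 [  5.7  64.7]]
wall -1 [[  9.9 -83.6]
 [ 98.2 -79.5]
 [172.8 -72.9]] 593
wall 1 [[  8.1  74.4]
 [ 68.7  81.5]
 [111.8  84.5]] 340
div top [[ 94.1 -73. ]
 [ 96.2   4.9]
 [ 98.4  73.2]]
div face 0
```

The cubes span y from −58 to +65 in a single row about 24 mm deep, and the inner walls are at ±79. The divider face is at about x=94, so contact is expected with the tool at about x=52. I'll approach to about x=37, then feel for it.

```bash
python3 -m inch '{"hand":[1,1,1,1,1,1,1,1,1,1],"offset":[[0,0.2,0],[0,0.5,0],[0,0.8,0],[0,1.1,0],[0,1.4,0],[0,1.7,0],[0,2,0],[0,2.2,0],[0,2.35,0],[0,2.4,0]],"twist":[[0,0,0],[0,0,0],[0,0,0],[0,0,0],[0,0,0],[0,0,0],[0,0,0],[0,0,0],[0,0,0],[0,0,0]]}'
python3 -m inch '{"hand":[1,1],"offset":[[0,0.04,0],[0,0.1,0]],"twist":[[0,0,0],[0,0,0]]}'
python3 -m inch '{"hand":[1,1],"offset":[[0,0.04,0],[0,0.1,0]],"twist":[[0,0,0],[0,0,0]]}'
```

```text
t: 7.9
tcp_pos: [529.3, 157.3, 89.4]
ee_rot: [0.074, 0.997, 0.0, 0.0]
contact_force: [0.8, 0.1, -1.4]
grip_width: 21.4
finger_force: 61.9
t: 8.1
tcp_pos: [529.5, 159.6, 89.4]
ee_rot: [0.074, 0.997, -0.0, -0.0]
contact_force: [-0.1, 0.1, -1.6]
grip_width: 21.2
finger_force: 61.8
t: 8.3
tcp_pos: [530.1, 162.7, 89.4]
ee_rot: [0.074, 0.997, 0.0, 0.0]
contact_force: [-0.4, -0.8, -2.1]
grip_width: 21.6
finger_force: 61.8
```

```bash
python3 -m inch '{"hand":[1,1],"offset":[[0,0.07,0],[0,0.14,0]],"twist":[[0,0,0],[0,0,0]]}' | grep -E "tcp|contact"
python3 -m inch '{"hand":[1,1],"offset":[[0,0.04,0],[0,0.07,0]],"twist":[[0,0,0],[0,0,0]]}' | grep -E "tcp|contact"
python3 -m inch '{"hand":[1,1],"offset":[[0,0.04,0],[0,0.07,0]],"twist":[[0,0,0],[0,0,0]]}' | grep -E "tcp|contact"
python3 -c "
from h import *
cap('side','side3.png')"
```

```text
tcp_pos: [530.7, 167.1, 89.4]
contact_force: [-1.3, -1.0, -2.2]
tcp_pos: [531.0, 169.2, 89.4]
contact_force: [-0.7, -0.5, -1.9]
tcp_pos: [531.3, 171.2, 89.4]
contact_force: [-0.6, -0.7, -1.4]
```

View pics/side3.png

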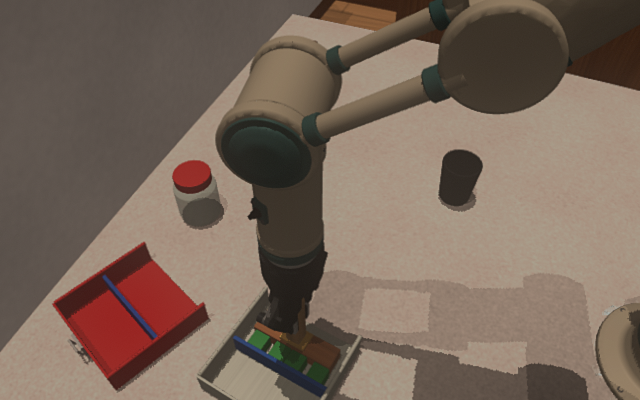

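The cubes at (258,338), (288,352) and (318,372) are in a row just short of the blue divider. I'll keep feeling forward in small steps.

```bash
python3 -m inch '{"hand":[1,1],"offset":[[0,0.03,0],[0,0.06,0]],"twist":[[0,0,0],[0,0,0]]}' | grep -E "tcp|contact"
python3 -m inch '{"hand":[1,1],"offset":[[0,0.03,0],[0,0.06,0]],"twist":[[0,0,0],[0,0,0]]}' | grep -E "tcp|contact"
python3 -m inch '{"hand":[1,1],"offset":[[0,0.03,0],[0,0.06,0]],"twist":[[0,0,0],[0,0,0]]}' | grep -E "tcp|contact"
```

```text
tcp_pos: [531.6, 172.9, 89.4]
contact_force: [0.6, -0.9, -1.6]
tcp_pos: [531.9, 174.7, 89.4]
contact_force: [0.4, -0.1, -1.4]
tcp_pos: [531.9, 175.2, 89.5]
contact_force: [-0.4, -5.8, 0.8]
```

Contact: −5.8 N along the push. I'll build the force up gently.

```bash
python3 -m inch '{"hand":[1,1],"offset":[[0,0.02,0],[0,0.04,0]],"twist":[[0,0,0],[0,0,0]]}' | grep -E "tcp|contact|ee"
python3 -m inch '{"hand":[1,1],"offset":[[0,0.02,0],[0,0.03,0]],"twist":[[0,0,0],[0,0,0]]}' | grep -E "tcp|contact|ee"
```

```text
tcp_pos: [531.9, 175.4, 89.5]
ee_rot: [0.073, 0.997, -0.002, -0.0]
contact_force: [-0.7, -8.8, 0.9]
tcp_pos: [531.9, 175.5, 89.5]
ee_rot: [0.073, 0.997, -0.003, -0.0]
contact_force: [-1.3, -10.3, 2.1]
```

```bash
python3 -m inch '{"hand":[1,1,1,1],"offset":[[0,0.03,0],[0,0.06,0],[0,0.08,0],[0,0.08,0]],"twist":[[0,0,0],[0,0,0],[0,0,0],[0,0,0]]}' | grep -E "tcp|contact|ee"
python3 -m inch '{"hand":[1,1,1,1,1,1],"offset":[[0,0.02,0],[0,0.04,0],[0,0.04,0],[0,0.04,0],[0,0.04,0],[0,0.04,0]],"twist":[[0,0,0],[0,0,0],[0,0,0],[0,0,0],[0,0,0],[0,0,0]]}' | grep -E "tcp|contact|ee|grip"
```

```text
tcp_pos: [532.0, 176.0, 89.6]
ee_rot: [0.073, 0.997, -0.005, -0.001]
contact_force: [-1.4, -14.6, 2.3]
tcp_pos: [532.0, 176.2, 89.7]
ee_rot: [0.073, 0.997, -0.006, -0.001]
contact_force: [-1.5, -17.2, 4.9]
grip_width: 21.5
```

```bash
python3 -m inch '{"hand":[1,1,1,1,1,1],"offset":[[0,0.03,0],[0,0.05,0],[0,0.05,0],[0,0.05,0],[0,0.05,0],[0,0.05,0]],"twist":[[0,0,0],[0,0,0],[0,0,0],[0,0,0],[0,0,0],[0,0,0]]}' | grep -E "tcp|contact|ee|grip"
python3 -m inch '{"hand":[1,1,1,1,1,1,1,1,1,1],"offset":[[0,-0.15,0],[0,-0.35,0],[0,-0.6,0],[0,-0.9,0],[0,-1.3,0],[0,-1.8,0],[0,-2.3,0],[0,-2.8,0],[0,-3.3,0],[0,-3.6,0]],"twist":[[0,0,0],[0,0,0],[0,0,0],[0,0,0],[0,0,0],[0,0,0],[0,0,0],[0,0,0],[0,0,0],[0,0,0]]}'
python3 - <<'E'
from h import *
cap('side','side4.png')
th=np.radians(81.5);M=np.array([524.5,125]);X=np.array([np.cos(th),np.sin(th)])
shift([*(M-70*X),88],81.5)
E
```

```text
tcp_pos: [532.0, 176.5, 89.7]
ee_rot: [0.072, 0.997, -0.007, -0.001]
contact_force: [-1.5, -19.3, 5.7]
grip_width: 21.1
t: 12.55
tcp_pos: [516.9, 75.0, 89.4]
ee_rot: [0.075, 0.997, -0.0, -0.0]
contact_force: [0.7, -0.5, -1.8]
grip_width: 21.5
finger_force: 62.0
tcp [516.7  74.2  89.4] t 12.6 yangle 81.42 tilt -1.0 F [-0.3 -1.6 -2.4] w 21.4
offset [-0.01 -0.62  0.05] twistz -0.02
```

View pics/side4.png

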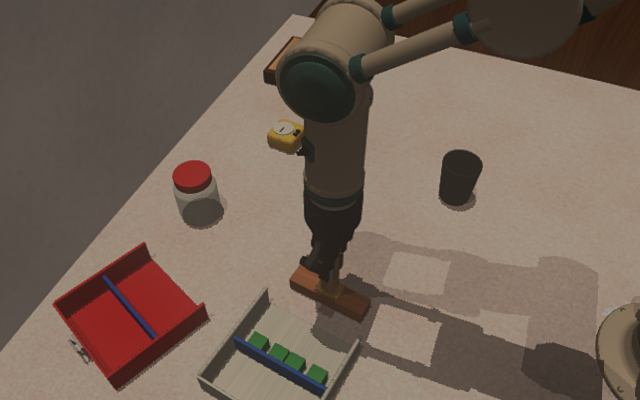

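The four cubes lie in a row against the divider at (258,342), (278,352), (294,362) and (316,374), all inside. The sweeper at (330,292) is upright in front of the mouth. I'll back it off a little more and set it down.

```bash
python3 -m inch '{"hand":[1,1,1,1,1,1],"offset":[[0,-0.3,0],[0,-0.62,0],[0,-0.62,0.02],[0,-0.62,0.04],[0,-0.62,0.05],[0,-0.62,0.05]],"twist":[[0,0,0],[0,0,0],[0,0,0],[0,0,0],[0,0,0],[0,0,0]]}' | grep -E "tcp|contact|ee|grip"
python3 -m inch '{"hand":[1,1],"offset":[[0,0,0.02],[0,0,0.02]],"twist":[[0,0,0],[0,0,0]]}'| grep -E "tcp|contact|ee|grip"
```

```text
tcp_pos: [514.5, 58.7, 87.8]
ee_rot: [0.074, 0.997, 0.0, -0.0]
contact_force: [-0.2, 1.3, -2.6]
grip_width: 21.4
tcp_pos: [514.5, 58.7, 87.7]
ee_rot: [0.074, 0.997, 0.0, 0.0]
contact_force: [-1.7, 1.4, 1.7]
grip_width: 21.2
```

It's touching down (Fz +1.7). I'll open slowly, then rise straight up.

```bash
python3 -m inch '{"hand":[0.6,0.4,0.2,0,-0.3,-0.6,-1,-1,-1,-1],"offset":[[0,0,0],[0,0,0],[0,0,0],[0,0,0],[0,0,0],[0,0,0],[0,0,0],[0,0,0],[0,0,0],[0,0,0]],"twist":[[0,0,0],[0,0,0],[0,0,0],[0,0,0],[0,0,0],[0,0,0],[0,0,0],[0,0,0],[0,0,0],[0,0,0]]}'| grep -E "tcp|contact|grip"
python3 -m inch '{"hand":[-1,-1,-1,-1,-1,-1,-1,-1,-1,-1],"offset":[[0,0,-0.3],[0,0,-0.8],[0,0,-1.5],[0,0,-2.3],[0,0,-3.1],[0,0,-3.9],[0,-1.5,-4.2],[0,-3,-4.2],[0,-4.5,-4.2],[0,-6,-4.2]],"twist":[[0,0,0],[0,0,0],[0,0,0],[0,0,0],[0,0,0],[0,0,0],[0,0,0],[0,0,0],[0,0,0],[0,0,0]]}'
python3 - <<'E'
from h import *
a=cap('side')['pixels'][100:400,180:500];b=cap('top')['pixels'][50:350,130:450]
cv2.imwrite('pics/final.png',cv2.convertScaleAbs(cv2.resize(np.hstack([a,b])[:,:,::-1],(800,375)),alpha=1.3))
E
```

```text
tcp_pos: [514.5, 58.3, 87.3]
contact_force: [-0.5, -0.6, 0.4]
grip_width: 85.7
t: 15.4
tcp_pos: [487.5, -121.1, 214.4]
ee_rot: [0.074, 0.997, -0.0, 0.001]
contact_force: [0.6, 0.3, -0.6]
grip_width: 85.7
finger_force: 0.0
```

View pics/final.png

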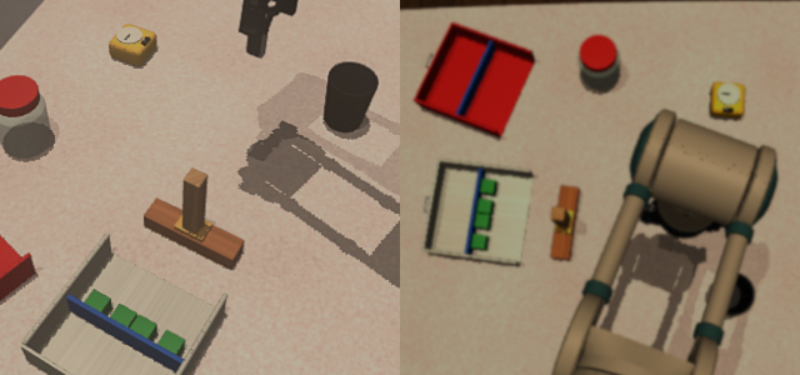

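The sweeper stands upright and clear of the mouth (side crop (195,225), top crop (566,222)). All four cubes lie along the divider, and the cup, jar and timer haven't moved.

```bash
python3 -c "
from plant import order
print(order.sign_off())"
```

```text
the job is handed in; nothing more can be done
None
```

The job is handed in: the sweeper swept all four cubes into the grey tin and pressed them on the divider at up to 19 N, and it now stands upright clear of the mouth, with the cup, jar and timer left in place.

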